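Stand the glazed tile on edge on the kiln shelf

ROBOT

A 7-joint arm with a two-finger parallel gripper is mounted at the origin on the work surface. World frame = base frame: x ahead of the robot, y to its left, z up, the work surface at z = 0. Lengths are in m, angles in degrees, forces in N, time in s.
With the tool pointing down it reaches from about 0.425 to 0.95 m from the base axis. Payload 4.7 kg.
Tool frame: the origin (TCP) lies midway between the tips of the shut fingers; the grasp point (between the pads) lies 19 mm behind it; z points along the fingers, y is the line along which they close (so a half turn about z gives the same grasp; the last joint's range is limited). The gripper opens to 85 mm and grips with 20 to 120 N. Pads are 22 mm wide; open, the fingers measure 114 mm over their backs; the gripper's body (76 mm by 85 mm) begins 54 mm behind the grasp point. The pads swing forward as they close: fully open they stand 13 mm farther back than shut.
Start: joints at [-68.577, 26.849, -2.785, 87.806, 1.381, 65.374, -4.715], TCP at [0.265, 0.621, 0.231] pointing down, gripper open.
Joint ranges: [-148.3, 148.3], [-19.14, 114.17], [-79.39, 73.82], [5.75, 140.21], [-59.74, 239.74], [12.07, 113.84], [-152.46, 152.46]. Speed limits (degrees/s): [147.25, 147.25, 180, 180, 180, 180, 180].

INTERFACE

Orientations are given as [roll, pitch, yaw] about the fixed x, y, z axes, in that order (R = Rz(yaw) Ry(pitch) Rx(roll)).
In Python, from cell import ctrl gives the robot as it stands. The module is installed in compiled form; this text tells all that it offers. Calls block until the motion is done:
- ctrl.move_pose(position, orientation): joint-space move of the TCP to a pose.
- ctrl.line_to(position, rate=0.15, ori=None, until_force=None): straight line of the TCP; ori=None keeps the orientation; rate is the mean speed in m/s. With until_force (N) it stops when the force on the tool has changed by that much, and returns True; else False.
- ctrl.movej(angles): joint-space move.
- ctrl.open_gripper() and ctrl.close_gripper(squeeze=None): open the fingers fully, or close them until they stop; squeeze is the grip in N (None keeps the last).
- ctrl.hold(seconds).
- ctrl.ik(position, orientation): joint angles nearest the present ones, or None.
- ctrl.grab_frame(name): name is "side" or "top"; returns a dict with "color" (384x512x3 uint8, red, green, blue), "z_map" (384x512 float32, m along the optical axis (not along the pixel's ray), 0 where there is no reading), "fx", "fy", "cx", "cy" (pixels), "dist" ([k1, k2, p1, p2, k3] as OpenCV has them; the pictures are not rectified), "xyz" and "attitude" of the camera in the world. Camera axes: x right, y down, z forward; pixel columns grow to the right and rows downward; lengths in m; the calibration is good to about 2 mm. A picture is of the moment at which its call begins.
A pose or a line that the arm cannot do raises ctrl.IKError and nothing moves.
- ctrl.job_done(): hands the job in; it is judged then, once.
Readings, each from a call of its own:
- ctrl.current_time(): time.
- ctrl.current_q(): joint angles.
- ctrl.current_dq(): joint speeds.
- ctrl.current_tau(): joint torques, N m.
- ctrl.current_ee_pos(): TCP position.
- ctrl.current_orientation(): TCP orientation.
- ctrl.current_contact_force(): force on the tool from outside, world axes, zero at the start.
- ctrl.current_wrist_torque(): the same for the moment, N m.
- ctrl.current_width(): finger opening in m.
- ctrl.current_gripper_force(): force on a finger pad.
Only numpy, scipy, OpenCV 4.12 (cv2) and the standard library are available. Lean on these libraries where they do the work, as an engineer would, in place of code of your own. Each camera call takes 0.05 s, during which the arm holds its last target. There are 200 camera calls.

TASK

Take the blue-glazed tile from its sloping wooden stand and set it down gently on the cream kiln shelf, standing upright on one of its short edges near the middle of the shelf. Let it stand there free, and leave the plain red tile lying on its own stand.

Things in the scene. Friction and masses are not known exactly. Their poses are not given: they have to be found in the camera images.
- glazed_tile_mid (a point): Centre of the loose tile to stand up: terracotta slab 80 x 56 x 22 mm, about 0.2 kg, one face glazed blue. Own x along the 80 mm side, y along the 56 mm side, z (22 mm) out of the blue face. It starts blue face up on a stand sloping 30 degrees, x pointing down the slope, centre 70 mm above the table. Its 80 x 22 mm side faces, 56 mm apart, are free to grasp.
- stand_a: Fixed wooden stand under the glazed tile; origin under it on the table, z up. Its 30 degree slope falls along its own x, roughly away from the robot (within 30 degrees). Sloping top and the lip at its low end (8 mm above the slope) are 36 mm wide, so the tile overhangs 10 mm each side (7 to 13). Top edge 70 mm up. Foot 110 x 80 mm, 10 mm high.
- plain_tile_mid (a point): Centre of the other loose tile, plain red terracotta all over: same size and axes, lying in the same way on a like stand. It stays there. The two stands and the kiln shelf are side by side, in any order.
- kiln_shelf: Fixed square slab of cream refractory lying on the table, 150 x 150 mm, 20 mm thick; origin at the centre of its underside, x and y along its sides, z up. A tile standing on it on a short edge has its centre 40 mm above its top, 60 mm above the table.
Mind the look-alikes: they are no part of the job. Of the things that look like the kiln_shelf, take the one that is farthest to the robot's left at the start.

How it is judged (in metres and radians):
At the end, for the whole second after the job is handed in: The blue-glazed tile stands free and still on the kiln shelf on one of its short edges (either one), upright within 10 degrees, its centre within 30 mm of the middle of the shelf along each side; any turn about the vertical will do. The plain red tile is within 20 mm of where it lay ((angle between glazed_tile_mid's own x axis and vertical below 0.175 rad or angle between glazed_tile_mid's own x axis and vertical above 2.967 rad) and x of glazed_tile_mid in the frame of kiln_shelf between -0.03 and 0.03 m and y of glazed_tile_mid in the frame of kiln_shelf between -0.03 and 0.03 m and z of glazed_tile_mid in the frame of kiln_shelf between 0.054 and 0.066 m and linear speed of glazed_tile below 0.02 m/s and distance of plain_tile_mid from where it was at the start of the episode below 0.02 m); the robot touches nothing.
It fails at once if the plain red tile is taken or knocked more than 20 mm from its place (distance of plain_tile_mid from where it was at the start of the episode above 0.02 m).
It fails at once if the glazed tile is dropped or banged onto the kiln shelf (over 60 N) (contact force between glazed_tile and kiln_shelf above 60 N).
It also fails if it takes over 37 s, if anything falls off the work surface, if the arm or the gripper's body presses on something with over 40 N, if the wrist force passes 120 N, or if a joint passes its speed limit or range.

## Working session

There is one attempt and no reset: what is moved stays moved. The work goes in short steps, each a Python script; the robot and the scene stay as the last script left them, time stands still between calls to the robot, and variables do not carry over. Pictures are saved under pics/ and viewed, at most 10 in all, crops included, and the job is handed in when it is done.

```bash
mkdir -p pics; cat > h.py <<'E'
import numpy as np, cv2, pickle
from scipy.spatial.transform import Rotation as R
from cell import ctrl
def cloud(f):
    h,w=f["z_map"].shape
    u,v=np.meshgrid(np.arange(w),np.arange(h))
    K=np.array([[f["fx"],0,f["cx"]],[0,f["fy"],f["cy"]],[0,0,1.]])
    p=cv2.undistortPoints(np.stack([u,v],-1).reshape(-1,1,2).astype(np.float64),K,np.array(f["dist"],float)).reshape(h,w,2)
    z=f["z_map"]
    P=np.dstack([p[...,0]*z,p[...,1]*z,z])
    Rm=R.from_euler('xyz',f["attitude"],degrees=True).as_matrix()
    W=P@Rm.T+np.array(f["xyz"]); W[z==0]=np.nan
    return W
def shot(name,fn):
    f=ctrl.grab_frame(name); cv2.imwrite(f"pics/{fn}.png",f["color"][...,::-1]); pickle.dump(f,open(f"{fn}.pkl","wb")); return f
E
python3 - <<'E'
from h import *
a=shot("top","top0");b=shot("side","side0")
for f in(a,b):print(f["xyz"],f["attitude"],f["fx"])
cv2.imwrite("pics/both.png",cv2.resize(np.hstack([a["color"],b["color"]])[...,::-1],(800,300)))
E
```

```text
[ 0.31715969 -0.01383746  1.44250361] [-1.73896326e+02  1.28931308e-01 -8.93701071e+01] 498.95393050605253
[-0.11281982 -0.88433648  0.83572762] [-126.60405746    0.73927921  -32.94823086] 492.6351131326821
```

View pics/top0.png

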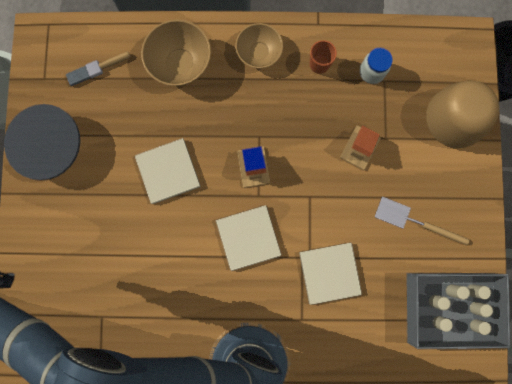

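View pics/side0.png

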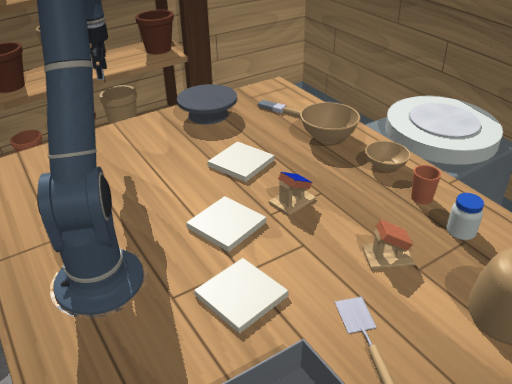

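The three cream slabs in the top view are at (167,171), (249,237) and (330,273). Image left is the robot's left (+y), so (167,171) is the kiln shelf. The blue tile is at (254,160) and the plain red tile at (365,142). I'll measure these and confirm in a crop.

```bash
python3 - <<'E'
from h import *
f=pickle.load(open("top0.pkl","rb"));W=cloud(f);c=f["color"].astype(int)
cream=((c.min(2)>190)).astype(np.uint8)
n,l,s,ce=cv2.connectedComponentsWithStats(cream)
for i in range(1,n):
    if s[i,4]>800:
        m=cv2.erode((l==i).astype(np.uint8),np.ones((3,3)))>0
        P=W[m];P=P[~np.isnan(P[:,0])]
        r=cv2.minAreaRect(W[l==i][:,:2][~np.isnan(W[l==i][:,0])].astype(np.float32)*1000)
        print("slab",ce[i].round(),np.median(P,0).round(4),r)
hsv=cv2.cvtColor(f["color"],cv2.COLOR_RGB2HSV)
m=(hsv[...,0]>110)&(hsv[...,0]<130)&(hsv[...,1]>150)&(hsv[...,2]>60)
m[:120]=0;m[200:]=0;m[:,:220]=0;m[:,290:]=0
P=W[m];P=P[~np.isnan(P[:,0])];Pm=P.mean(0)
U,S,V=np.linalg.svd(P-Pm);nrm=V[2]*np.sign(V[2,2])
print("blue",len(P),Pm,"n",nrm,"slope",np.degrees(np.arccos(nrm[2])),"yaw down",np.degrees(np.arctan2(nrm[1],nrm[0])),"rms",S[2]/len(P)**.5)
print("minrect",cv2.minAreaRect((P[:,:2]*1000).astype(np.float32)),P.min(0),P.max(0))
# stand foot/z around
sub=W[140:195,230:275]
b=shot("side","side1")
i=cv2.resize(f["color"][100:210,120:390],None,fx=2.9,fy=2.9,interpolation=cv2.INTER_CUBIC)
cv2.imwrite("pics/crop.png",i[...,::-1])
E
```

```text
blue 397 [ 0.57450684 -0.00509286  0.08192324] n [0.49342006 0.09242004 0.86486715] slope 30.13246129171488 yaw down 10.608861318466442 rms 0.0021871831855319293
minrect ((575.1806640625, -5.333036422729492), (66.97773742675781, 52.578041076660156), 9.81875228881836) [ 0.53895406 -0.03475146  0.05747154] [0.61185409 0.0241899  0.10479863]
```

View pics/crop.png

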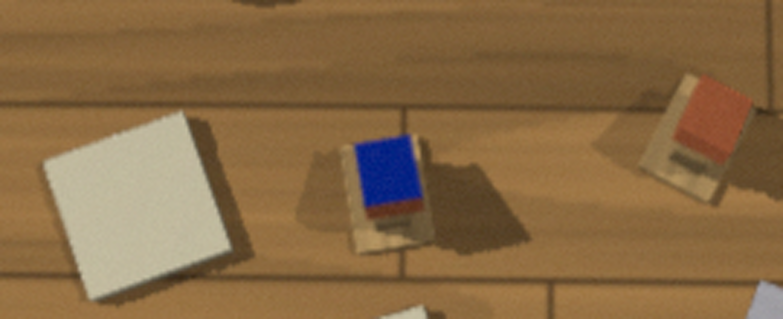

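The crop confirms it: cream slab leftmost at about (138,207), blue tile on its stand at (390,175), and red tile at (715,115), out of the way. Next I'll get the slab's pose and check IK. The plan is to point the tool roughly down the slope and pitch +60° in transit, which ends with the tool near vertical.

```bash
cat >> h.py <<'E'
def tool(yaw,phi):
    # z along (cos phi, 0,-sin phi) yawed ; y = +-tile y
    z=np.array([np.cos(phi),0,-np.sin(phi)]); y=np.array([0,-1.,0]); x=np.cross(y,z)
    return R.from_euler('z',yaw)*R.from_matrix(np.stack([x,y,z],1))
def eul(r): return r.as_euler('xyz',degrees=True)
E
python3 - <<'E'
from h import *
for n in("top0","side0"):
    W=cloud(pickle.load(open(n+".pkl","rb")))
    m=(W[...,2]>0.014)&(W[...,2]<0.027)&(W[...,0]>.4)&(W[...,0]<.7)&(W[...,1]>.08)&(W[...,1]<.33)
    m=cv2.morphologyEx(m.astype(np.uint8),cv2.MORPH_OPEN,np.ones((3,3)))
    k,l,s,_=cv2.connectedComponentsWithStats(m); i=1+s[1:,4].argmax()
    P=W[l==i];print(n,len(P),np.median(P,0).round(4),cv2.minAreaRect((P[:,:2]*1000).astype(np.float32)))
f=pickle.load(open("side0.pkl","rb"));W=cloud(f);hsv=cv2.cvtColor(f["color"],cv2.COLOR_RGB2HSV)
m=(hsv[...,0]>110)&(hsv[...,0]<130)&(hsv[...,1]>150)&(hsv[...,2]>60)&(W[...,1]>-.08)&(W[...,1]<.08)&(W[...,0]>.5)&(W[...,0]<.65)
P=W[m];print("blue side",len(P),P.mean(0),P.min(0),P.max(0))
c=np.array([.569,-.006,.0724]);g=np.array([.568,.175,.0605])
for phi in(30,40,50,60):
  for yr in(0,180):
    for yaw in(10,):
        r=tool(np.radians(yaw),np.radians(phi))*R.from_euler('z',yr,degrees=True)
        d=r.apply([0,0,1]);t=c+d*.025
        q=[ctrl.ik(t-d*b,eul(r)) for b in(0,.12)]
        q2=[]
        for y2 in(-10,10,25,40):
            r2=tool(np.radians(y2),np.radians(phi+60))*R.from_euler('z',yr,degrees=True);d2=r2.apply([0,0,1])
            q2.append([ctrl.ik(g+d2*.025+[0,0,h],eul(r2)) is not None for h in(0,.12)])
        print(phi,yr,[None if a is None else np.round(a) for a in q],q2)
E
```

```text
top0 2453 [0.5471 0.2447 0.021 ] ((549.2223510742188, 245.51461791992188), (148.92933654785156, 151.61915588378906), 20.75851058959961)
side0 1299 [0.5403 0.2376 0.0201] ((546.493896484375, 245.88156127929688), (155.47396850585938, 157.2539520263672), 21.285493850708008)
blue side 105 [ 0.57209169 -0.00646134  0.08090437] [ 0.53801125 -0.03577818  0.05829052] [0.6095961  0.02233924 0.10125436]
30 0 [None, None] [[True, True], [True, True], [True, True], [True, True]]
30 180 [None, None] [[True, True], [True, True], [True, True], [True, True]]
40 0 [array([ 46.,  45., -57., 138., 155.,  42., 144.]), None] [[True, True], [True, True], [True, True], [True, True]]
40 180 [array([ 53.,  54., -68., 137., 146.,  47., -21.]), None] [[True, True], [True, True], [True, True], [True, True]]
50 0 [array([ 37.,  35., -45., 134., 145.,  25., 143.]), None] [[True, True], [True, True], [True, True], [True, True]]
50 180 [array([ 51.,  48., -67., 133., 125.,  37.,  -9.]), None] [[True, True], [True, True], [True, True], [True, True]]
60 0 [None, array([-28.,   9.,  31., 134., -51.,  13., -31.])] [[True, True], [True, True], [True, True], [True, True]]
60 180 [array([ 35.,  33., -45., 128., 103.,  17.,   2.]), array([ 57.,  20., -66., 131.,  55.,  17.,  48.])] [[True, True], [True, True], [True, True], [True, True]]
```

```bash
cat > plan.py <<'E'
from h import *
c=np.array([.568,-.006,.071]);g=np.array([.548,.2455,.0605]);OFF=.024
lo=np.array([-148.3,-19.14,-79.39,5.75,-59.74,12.07,-152.46]);hi=np.array([148.3,114.17,73.82,140.21,239.74,113.84,152.46])
def grasp(phi,yr):
    r=tool(np.radians(10.2),np.radians(phi))*R.from_euler('z',yr,degrees=True); return c+r.apply([0,0,OFF]),r
def place(phi,yr,y2):
    r=tool(np.radians(y2),np.radians(phi+60))*R.from_euler('z',yr,degrees=True); return g+r.apply([0,0,OFF]),r
def mg(q): return -99 if q is None else np.minimum(q-lo,hi-q).min()
E
python3 - <<'E'
from plan import *
q0=ctrl.current_q()
for phi in(60,65,70,75,80,85,90):
  for yr in(0,180):
    t,r=grasp(phi,yr);G=[ctrl.ik(t+[0,0,h],eul(r)) for h in(0,.12)]
    best=[]
    for y2 in range(0,360,20):
        t2,r2=place(phi,yr,y2);Q=[ctrl.ik(t2+[0,0,h],eul(r2)) for h in(0,.12)]
        best.append((round(min(map(mg,Q))),y2,None if Q[0] is None else np.round(Q[0])))
    best.sort(key=lambda b:-b[0])
    print(phi,yr,[round(mg(q)) for q in G],None if G[0] is None else np.round(G[0]),best[:3])
E
```

```text
60 0 [-99, 7] None [(40, 80, array([-54.,  45.,  25.,  96.,   5.,  63., -45.])), (38, 100, array([-56.,  42.,  23., 102.,  14.,  53., -36.])), (32, 60, array([-51.,  47.,  27.,  92.,  -4.,  71., -56.]))]
60 180 [5, 2] [ 35.  32. -45. 128. 103.  17.   2.] [(34, 340, array([-18.,  44.,  -2.,  92., -19.,  69.,  61.])), (33, 80, array([-29.,  43., -13.,  95.,  29.,  71., 113.])), (32, 320, array([-16.,  41.,  -1.,  97., -28.,  62.,  51.]))]
65 0 [-99, 13] None [(39, 100, array([-58.,  44.,  25., 101.,  17.,  56., -39.])), (36, 80, array([-55.,  47.,  26.,  94.,   7.,  67., -47.])), (31, 120, array([-60.,  40.,  23., 109.,  28.,  45., -34.]))]
65 180 [2, 9] [ 28.  30. -36. 126.  74.  14.  29.] [(30, 320, array([-14.,  43.,  -2.,  96., -30.,  66.,  53.])), (29, 340, array([-17.,  46.,  -2.,  90., -20.,  74.,  62.])), (28, 80, array([-30.,  45., -13.,  93.,  31.,  76., 112.]))]
70 0 [0, 18] [-10.  25.  10. 125. -35.  12. -49.] [(40, 100, array([-60.,  46.,  26., 100.,  19.,  59., -42.])), (33, 80, array([-56.,  49.,  26.,  92.,   9.,  71., -48.])), (32, 120, array([-63.,  42.,  24., 108.,  
[... 1465 characters left out ...]
 -8.  28.   6. 115.  -7.  32. 103.] [(28, 120, array([-37.,  46., -18., 105.,  64.,  78., 115.])), (24, 140, array([-38.,  42., -17., 116.,  80.,  69., 114.])), (21, 320, array([ -5.,  52.,  -9.,  89., -34.,  80.,  55.]))]
90 0 [27, 32] [-28.  33.  32. 113. -27.  41. -59.] [(34, 120, array([-71.,  51.,  28., 106.,  42.,  57., -51.])), (33, 100, array([-65.,  55.,  28.,  95.,  27.,  72., -49.])), (22, 140, array([-76.,  48.,  31., 118.,  63.,  42., -61.]))]
90 180 [26, 33] [ -9.  30.   7. 112.  -6.  38. 102.] [(24, 120, array([-38.,  49., -18., 104.,  66.,  83., 112.])), (24, 140, array([-40.,  45., -17., 116.,  82.,  74., 111.])), (20, 320, array([ -3.,  54., -11.,  87., -35.,  84.,  56.]))]
```

```bash
python3 - <<'E'
from plan import *
t,r=grasp(75,0)
ctrl.move_pose(t+[0,0,.13],eul(r))
ctrl.line_to(t+[0,0,.002],rate=.12,until_force=8)
print(ctrl.current_ee_pos(),t,ctrl.current_contact_force(),ctrl.current_time())
a=shot("top","top2");b=shot("side","side2")
i=np.hstack([cv2.resize(a["color"][100:220,190:320],(400,370)),cv2.resize(b["color"][120:240,230:360],(400,370))])
cv2.imwrite("pics/pre.png",i[...,::-1])
E
```

```text
[ 0.57463623 -0.00499265  0.05040085] [ 0.57411349 -0.00490001  0.04781778] [-0.19126188  0.34597584  0.43769231] 3.85
```

View pics/pre.png

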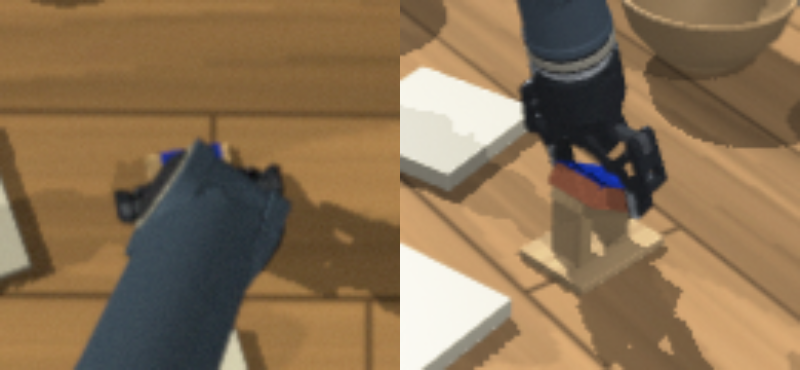

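The fingers straddle the tile (right panel, about (590,190)) with no contact. Now I'll close, lift, and reorient above the shelf.

```bash
python3 - <<'E'
from plan import *
ctrl.close_gripper(45); print(ctrl.current_width(),ctrl.current_gripper_force(),ctrl.current_contact_force())
p=np.array(ctrl.current_ee_pos())
ctrl.line_to(p+[0,0,.14],rate=.1); print(ctrl.current_width(),ctrl.current_contact_force())
t2,r2=place(75,0,100)
ctrl.move_pose(t2+[0,0,.12],eul(r2)); print(ctrl.current_q(),ctrl.current_ee_pos(),t2)
ctrl.line_to(t2+[0,0,.03],rate=.1); ctrl.hold(.3)
print(ctrl.current_width(),ctrl.current_contact_force(),ctrl.current_time())
a=shot("top","top3");b=shot("side","side3")
i=np.hstack([cv2.resize(a["color"][110:230,110:240],(400,370)),cv2.resize(b["color"][80:200,180:310],(400,370))])
cv2.imwrite("pics/over.png",i[...,::-1])
for f in(a,b):
    W=cloud(f);hsv=cv2.cvtColor(f["color"],cv2.COLOR_RGB2HSV);h=hsv[...,0].astype(int)
    reg=(W[...,2]>.03)&(abs(W[...,0]-.548)<.09)&(abs(W[...,1]-.2455)<.09)
    for n,m in(("blue",(h>108)&(h<130)&(hsv[...,1]>150)&(hsv[...,2]>50)&reg),("red",((h<11)|(h>172))&(hsv[...,1]>100)&reg)):
        P=W[m]
        if len(P)>15:
            P0=P.mean(0);_,S,V=np.linalg.svd(P-P0);print(n,len(P),P0,V[2],S[2]/len(P)**.5,P.min(0),P.max(0))
E
```

```text
0.055484333876073655 49.74584698677063 [-0.17967912  0.4717564   1.95439132]
0.055497793977703214 [-0.26081829  0.03689874 -1.79583907]
[-63.30370852  38.55042941  28.44520638  96.63488558  23.02409651
  72.49860509 -38.73486639] [0.55118888 0.22756493 0.16345748] [0.55094691 0.22878726 0.04352944]
0.05508806673327398 [-0.12644346  0.71293069 -1.58589984] 8.225
red 210 [0.5506551  0.23924659 0.12112342] [-0.17324089  0.95409988 -0.24429697] 0.005718138728775067 [0.52272328 0.22710485 0.06755583] [0.57906697 0.2567114  0.13728881]
red 410 [0.5467825  0.234495   0.09595205] [ 0.1499987  -0.98620835  0.06995342] 0.005184608564393263 [0.51820382 0.22285459 0.04786778] [0.5857544  0.26894896 0.13222148]
```

View pics/over.png

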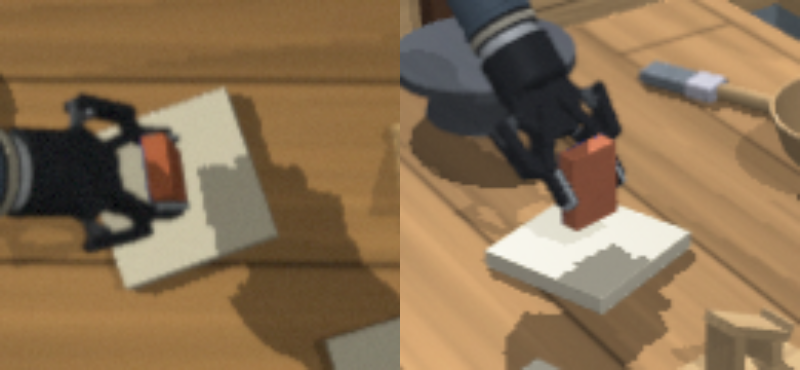

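The tile is held upright over the shelf, back face to the side camera (about (590,185)). I'll check the tilt with a robust plane fit on that face.

```bash
python3 - <<'E'
from plan import *
f=pickle.load(open("side3.pkl","rb"));W=cloud(f);hsv=cv2.cvtColor(f["color"],cv2.COLOR_RGB2HSV);h=hsv[...,0].astype(int)
m=((h<11)|(h>172))&(hsv[...,1]>100)&(abs(W[...,0]-.548)<.09)&(abs(W[...,1]-.2455)<.09)&(W[...,2]>.055)&(W[...,2]<.122)
P=W[m]
for k in range(8):
    P0=P.mean(0);_,S,V=np.linalg.svd(P-P0);n=V[2]*-np.sign(V[2,1]);d=(P-P0)@n
    print(len(P),P0.round(4),n.round(3),"tilt",np.degrees(np.arcsin(n[2])).round(2),"rms",d.std().round(5))
    P=P[abs(d)<max(.003,2*d.std())] if k<7 else P
print(P0-n*.011)
T=W[((h<11)|(h>172))&(hsv[...,1]>100)&(abs(W[...,0]-.548)<.05)&(abs(W[...,1]-.2455)<.05)&(W[...,2]>.122)]
print(np.percentile(T[:,2],[50,80,95]))
E
```

```text
293 [0.5471 0.2331 0.0894] [ 0.132 -0.991  0.012] tilt 0.69 rms 0.00381
280 [0.5478 0.2326 0.0889] [ 0.153 -0.988 -0.009] tilt -0.52 rms 0.0026
266 [0.5484 0.2325 0.0889] [ 0.165 -0.986 -0.009] tilt -0.53 rms 0.00221
254 [0.549  0.2324 0.0888] [ 0.175 -0.985 -0.008] tilt -0.43 rms 0.00197
244 [0.5489 0.2324 0.0884] [ 0.177 -0.984 -0.004] tilt -0.21 rms 0.00182
237 [0.5488 0.2324 0.0887] [ 0.181 -0.984  0.001] tilt 0.03 rms 0.00172
234 [0.5489 0.2324 0.0888] [ 0.181 -0.983  0.003] tilt 0.19 rms 0.00169
231 [0.5489 0.2323 0.0889] [ 0.181 -0.983  0.005] tilt 0.28 rms 0.00165
[0.54686296 0.24312341 0.08886164]
[0.12742368 0.12898942 0.13085241]
```

Tilt is under 1° and the tile is centred, so I'll lower it with force sensing, release and back off.

```bash
python3 - <<'E'
from plan import *
t2,r2=place(75,0,100); d=r2.apply([0,0,1])
print(ctrl.line_to(t2+[0,0,.008],rate=.05,until_force=4))
print(ctrl.line_to(t2-[0,0,.010],rate=.012,until_force=4),np.array(ctrl.current_ee_pos())-t2,ctrl.current_contact_force())
ctrl.hold(.3);ctrl.open_gripper();ctrl.hold(.2)
p=np.array(ctrl.current_ee_pos())
ctrl.line_to(p-d*.11,rate=.08);print(ctrl.current_time(),ctrl.current_contact_force())
a=shot("top","top4");b=shot("side","side4")
i=np.hstack([cv2.resize(a["color"][110:230,110:240],(400,370)),cv2.resize(b["color"][80:200,180:310],(400,370))])
cv2.imwrite("pics/end.png",i[...,::-1])
E
```

```text
False
True [1.45376947e-05 2.30932152e-05 2.27450321e-03] [-1.01056209  1.31704601  3.81944151]
12.0583 [ 0.5975106   0.1935216  -0.19072778]
```

View pics/end.png

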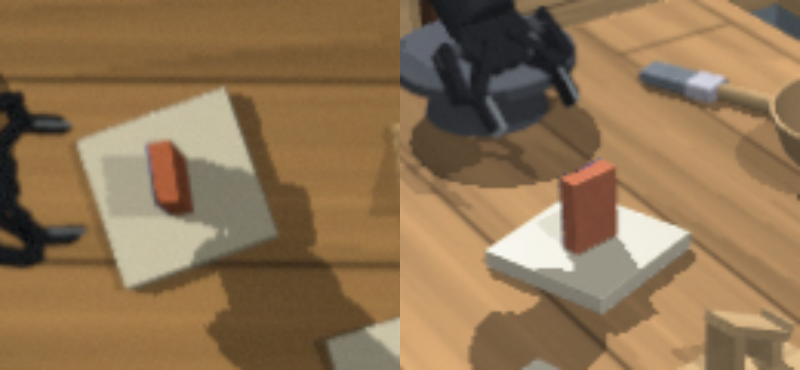

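The tile stands free near the middle of the shelf (left panel about (170,178), right panel about (590,207)), with the gripper well clear.

```bash
python3 -c "
from cell import ctrl
ctrl.hold(.3);print(ctrl.job_done())"
```

```text
the job is handed in; nothing more can be done
None
```

The blue-glazed tile stands free and upright near the middle of the kiln shelf (the leftmost cream slab), the robot never went near the red tile, and the job was handed in at about 12.4 s; no verdict came back.

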